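# Index the knock-out slide and push the seized slug out of its sleeve

## Task

One of the two steel sleeves on the knock-out slide still has a brass slug seized in it. Pull the red spring knob up, slide the carriage one notch so that this sleeve comes into line with the push rod, and let the knob snap down fully home in that notch; then push the rod right through the sleeve so that the slug drops into the catch tray, and draw the rod fully back. Leave both sleeves lying in their nests and do not disturb the other things on the bench.

Things in the scene. Friction and masses are not known exactly. Their poses are not given: they have to be found in the camera images.
- fixture: Blue steel base plate, fixed, 12 mm thick, spans own x -156..+112, y -50..+110 mm. Origin on the bench (z = 0). Axes: x along the carriage's slide, away from the robot; y along the push rod toward its handle (robot's left). The rod's axis is the line x = 0, z = 62 mm; it pushes toward -y. Its grey guide block stands at x -18..+18, y 52..100 mm, 78 mm high.
- carriage (a joint): Aluminium carriage, slide in m along the fixture's +x, stops at +-0.046. Notches at -0.040, 0 (start) and +0.040. Its plate covers x -64..+64, y -40..+40 mm at 0, top 34 mm high. Nests (vee blocks with U-shaped end cheeks, 64 mm high) at its x = -40 and +40 mm: at -0.040 the +40 nest is in line with the rod, at +0.040 the -40 nest. Plunger up, it slides at 1.5 N friction, damping 12 N per m/s.
- plunger (a joint): Spring index plunger on the carriage's lug, slide in m, straight up: 0 = pin home in a notch, 0.014 = its stop. Pin 8 mm, round-nosed, 9 mm deep in a 9.6 mm hole of the fixed strip: the carriage is free above 0.009; on the strip between notches it reads 0.009. Spring pulls down 6 N at 0, 10 N at 0.012. Let go within about 2.5 mm of a notch it snaps in and centres the carriage to about 1 mm.
- knob_grip (a point): Grip point of the plunger's red round pull knob, on its upright axis: knob 28 mm across, reaching 16 mm below and 14 mm above this point. At fixture x = -88 mm + carriage joint, y = 0, height 72.5 mm + plunger joint. Under it a 20 mm wide barrel (25 mm at its foot) and, 38 mm below this point, the lug, 34 mm wide in y.
- push_rod (a joint): Captive steel push rod, 18 mm across, in its guide: slide in m toward the fixture's -y, 0 = fully back (tip inside the guide), 0.115 = its stop, fully in. Starts near 0. Friction 2 N, damping 6 N per m/s; it stays where it is left. Its tip enters a sleeve in line at 0.030 and passes that sleeve's far end at 0.094.
- rod_handle (a point): Middle of the push rod's turned wooden handle: 54 mm long along the fixture's y, 29 mm across, on the rod's axis 62 mm above the bench; at fixture y = +247 mm less the push_rod joint. Free all round, the bench is 62 mm below.
- rod_tip (a point): Centre of the push rod's flat tip, at fixture x = 0, y = +62 mm less the push_rod joint, z = 62 mm.
- sleeve_plugged: The loose steel sleeve with the slug in it: tube 64 mm long, 36 mm outside, 27 mm bore. Origin at its centre, own y along its bore. It lies in one of the carriage's two nests (which one varies), axis parallel to the rod, 62 mm above the bench. Its nest is open at the top; push forces are taken by the end cheeks.
- sleeve_clear: The other loose steel sleeve, the same size, empty, in the other nest. Origin at its centre, own y along its bore.
- slug: Brass slug, solid cylinder 50 mm long, 25 mm across, seized in the plugged sleeve and sticking out by about 16 mm at its far end (toward the tray, fixture -y). Origin at its centre, own y along its axis. The push rod meets it at a joint of about 0.06, takes about 10 to 18 N to push it, and it drops at about 0.095; it may come to rest in the tray lying, leaning or standing.
- tray_floor (a point): Middle of the flat floor of the black catch tray fixed to the fixture's exit side, at fixture x = 0, y = -126 mm, height 6 mm; axes as the fixture's. Inside the tray is 116 mm wide (x) and reaches to y = -176 mm, walls 34 mm high; toward the carriage a grey chute slopes from y = -77 mm at the floor up to y = -47 mm, 45 mm high. A lying slug's centre is 12.5 mm above this point.
- nail_box: Bystander: brown carton 50 x 85 x 42 mm, to the right of the work. Origin at the centre of its underside.
- flashlight: Bystander: white and black torch, 147 mm long, lying to the left of the work. Origin at the centre of its underside.
- tape_measure: Bystander: black tape measure 44 x 90 x 69 mm, standing at the right front. Origin at the centre of its underside.
Things that resemble listed ones, but are neither listed nor needed, are in the scene too. Leave any blue look-alike of the sleeve_clear alone.

How it is judged:
On the way, in this order (a step that is already met when the one before it is completed fails the run):
1. the sleeve with the slug in it stands in line with the push rod, with the index plunger fully home (x of sleeve_plugged in the frame of fixture between -0.003 and 0.003 m and value of joint plunger below 0.002 m and distance between slug and sleeve_plugged below 0.035 m), for 0.3 s.
2. the push rod's tip has come out of the far end of that sleeve and the slug has left it (x of sleeve_plugged in the frame of fixture between -0.003 and 0.003 m and value of joint plunger below 0.002 m and y of rod_tip in the frame of sleeve_plugged below -0.032 m and distance between slug and sleeve_plugged above 0.05 m), for 0.1 s.
At the end, for the whole second after the job is handed in: The slug is at rest in the tray, its centre within the walls and under 36 mm above the floor; its sleeve is in line with the rod to 3 mm, the plunger home to 2 mm, the rod fully back to 15 mm; both sleeves lie in their nests (to 6 mm along the rod, in height and in their 80 mm spacing) (x of slug in the frame of tray_floor between -0.06 and 0.06 m and y of slug in the frame of tray_floor between -0.055 and 0.07 m and z of slug in the frame of tray_floor below 0.036 m and linear speed of slug below 0.03 m/s and x of sleeve_plugged in the frame of fixture between -0.003 and 0.003 m and value of joint plunger below 0.002 m and value of joint push_rod below 0.015 m and y of sleeve_plugged in the frame of fixture between -0.006 and 0.006 m and height (world z) of sleeve_plugged between 0.056 and 0.068 m and y of sleeve_clear in the frame of fixture between -0.006 and 0.006 m and height (world z) of sleeve_clear between 0.056 and 0.068 m and horizontal distance between sleeve_plugged and sleeve_clear between 0.074 and 0.086 m); the robot touches nothing.
It fails at once if a bystander (nail box, torch, tape measure) is moved by more than 30 mm (distance of any of nail_box, flashlight, tape_measure from where it was at the start of the episode above 0.03 m).
It also fails if it takes over 48 s, if anything falls off the work surface, if the arm or the gripper's body presses on something with over 40 N, if the wrist force passes 120 N, or if a joint passes its speed limit or range.

## Robot

A 6-joint arm with a two-finger parallel gripper is mounted at the origin on a cart in front of the work surface, level with it; the furniture and walls round the work are solid. World frame = base frame: x ahead of the robot, y to its left, z up, the work surface at z = 0. Lengths are in m, angles in rad, forces in N, time in s.
With the tool pointing down it reaches from about 0.35 to 0.775 m from the base axis. Payload 7.3 kg.
Tool frame: the origin (TCP) lies at the very end of the fingers, on their centre line; the grasp point (between the pads) lies 19 mm behind it; z points along the fingers, y is the line along which they close (so a half turn about z gives the same grasp; the last joint's range is limited). The gripper opens to 92 mm and grips with 3 to 60 N. Pads are 19 mm wide; open, the fingers measure 130 mm over their backs; the gripper's body (75 mm by 190 mm) begins 47 mm behind the grasp point.
Start: joints at [1.182, 0.342, 1.524, -0, 1.275, -0.146], TCP at [0.126, 0.51, 0.227] pointing down, gripper open.
Joint ranges: [-2.53, 2.53], [-0.77, 2.02], [0.04, 2.7], [-1, 4.14], [0.28, 2.66], [-3.11, 3.11]. Speed limits (rad/s): [2.57, 2.57, 3.14, 3.14, 3.14, 3.14].

## Interface

Orientations are given as [roll, pitch, yaw] about the fixed x, y, z axes, in that order (R = Rz(yaw) Ry(pitch) Rx(roll)).
In Python, from cell import robot gives the robot as it stands. The module is installed in compiled form; this text tells all that it offers.
- The arm moves only by the tool arm_command, never from a script. Its argument "moves" is a list of rows, each a list of 3 entries, a list of its own where there are three numbers: the shift along the tool's x, y, z in m, then the turn, a rotation vector about the tool's x, y, z in rad, then the finger opening in m, from 0 to 0.0918. In form: [[[dx, dy, dz], [ax, ay, az], claw], ...]. A call has exactly 5 rows; each row is the pose to reach, as a shift and turn from the pose commanded when the call began, along the tool's axes at that moment; what a row does not reach only later rows make up. A row lasts 1/10 s, in which the tool goes at most 50 mm and 8.59 degrees, less where a joint would pass 70% of its speed; a pose out of reach is approached as far as the arm can. A call with a gripper value outside its range is refused whole. The fingers move at their own pace and stop on an object; "squeeze" is the grip in N (left out, the last holds). Time passes only in rows, so rows that repeat a pose let the fingers close, or fill a call up. It gives the time, the measured TCP pose, the force, the opening and the grip force at its end, in the units of the state.
- robot.observe(): the state, without advancing time (a new reading comes with each control period).
- robot.read_camera(name): name is "scene" or "top" or "wrist"; returns the picture (480x640x3 uint8, red, green, blue); there is no depth.
- robot.camera_model(name): a dict with "fx", "fy", "cx", "cy" (pixels), "R" (3x3) and "t" (3): a world point X has camera coordinates R X + t. Camera axes: x right, y down, z forward; pixel columns grow to the right and rows downward; lengths in m; the calibration is good to about 2 mm. The wrist camera is an equidistant fisheye: a pixel r from the principal point sees the ray r / f radians off the axis. A picture is of the moment at which its call begins: read the wrist's pose just before it. camera_model takes no time and is no camera call; for the wrist camera it gives the pose at the moment of the call.
- robot.hand_in(): hands the job in; it is judged then, once.
The state is a dict: "time": time; "qpos": joint angles; "qvel": joint speeds; "joint_efforts": joint torques, N m; "tool_pos": TCP position; "tool_rot": TCP orientation; "contact_force": force on the tool from outside, world axes, zero at the start; "torque": the same for the moment, N m; "opening": finger opening in m; "grip_force": force on a finger pad.
Only numpy, scipy, OpenCV 4.12 (cv2) and the standard library are available. Lean on these libraries where they do the work, as an engineer would, in place of code of your own. Each camera call takes 0.05 s, during which the arm holds its last target. There are 200 camera calls.

## Working session

There is one attempt and no reset: what is moved stays moved. The work goes in short steps, Python scripts to look and compute and a tool call to move; the robot and the scene stay as the last step left them, time stands still between calls to the robot, and variables do not carry over. Pictures are saved under pics/ and viewed, at most 10 in all, crops included, and the job is handed in when it is done.

Besides the shell and the picture viewer there is one more tool, called after ">>>" as name(argument=value, ...) on one line, values as JSON. arm_command: Moves the arm, as the interface text tells. Its arguments: {"type":"object","properties":{"moves":{"type":"array"},"squeeze":{"type":"number"}},"required":["moves"]}

```bash
mkdir -p pics
python3 - <<'E'
from cell import robot
import cv2,numpy as np
s=robot.observe();print({k:np.round(v,3).tolist() for k,v in s.items()})
for n in("scene","top"):
    im=robot.read_camera(n);cv2.imwrite(f"pics/{n}0.png",im[:,:,::-1]);m=robot.camera_model(n);print(n,{k:np.round(v,4).tolist() for k,v in m.items()})
E
```

```text
{'time': 0.0, 'qpos': [1.182, 0.343, 1.525, 0.0, 1.275, -0.146], 'qvel': [0.001, -0.003, -0.0, 0.001, -0.001, 0.0], 'joint_efforts': [0.002, -43.125, -24.422, 0.072, 0.056, -0.0], 'tool_pos': [0.126, 0.509, 0.226], 'tool_rot': [-3.14, -0.0, 2.899], 'contact_force': [-0.484, 0.495, -0.248], 'torque': [-0.01, 0.004, -0.018], 'grip_force': 0.0, 'opening': 0.092}
scene {'fx': 596.9936, 'fy': 596.9936, 'cx': 307.9287, 'cy': 240.4525, 'R': [[-0.5682, -0.8227, 0.0174], [-0.3502, 0.2227, -0.9098], [0.7446, -0.5231, -0.4146]], 't': [0.3455, 0.2414, 1.3416]}
top {'fx': 515.8706, 'fy': 515.8706, 'cx': 311.9115, 'cy': 235.5958, 'R': [[-0.0137, -0.9999, 0.0084], [-0.9974, 0.013, -0.0714], [0.0713, -0.0094, -0.9974]], 't': [0.0622, 0.5191, 1.3545]}
```

View pics/scene0.png

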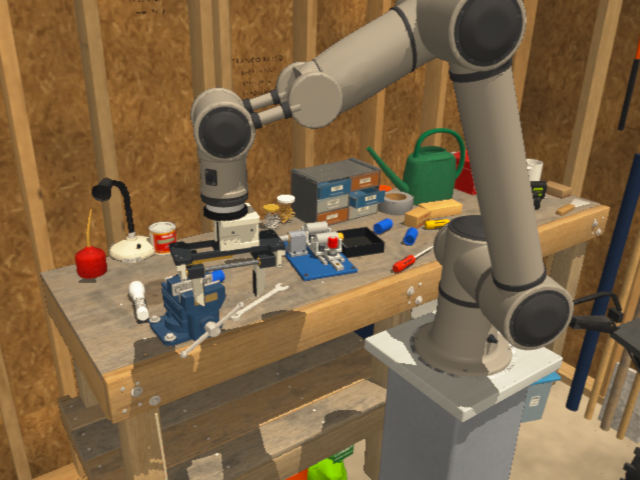

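View pics/top0.png

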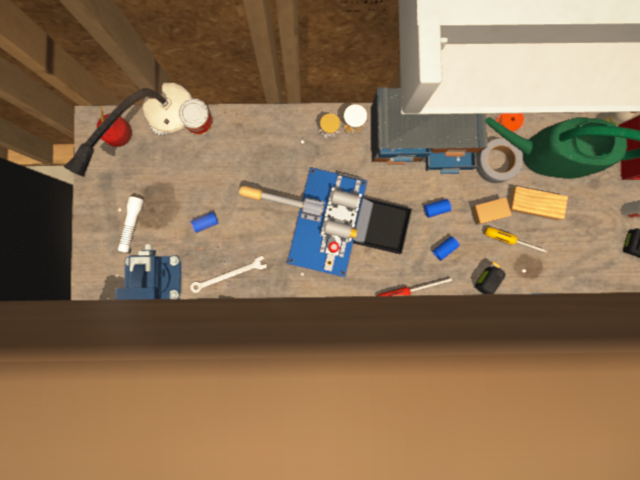

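The top view shows the red knob at (333,246), the handle at (250,192), and brass peeking out of the near sleeve at (353,234). So the plugged sleeve is probably in the -40 nest, which means moving the carriage to +0.040. Next I'll measure.

```bash
cat > h.py <<'E'
import numpy as np,cv2
def ray(m,uv,z):
    R,t=np.array(m["R"]),np.array(m["t"]);C=-R.T@t
    d=R.T@np.array([(uv[0]-m["cx"])/m["fx"],(uv[1]-m["cy"])/m["fy"],1]);return C+d*(z-C[2])/d[2]
def blob(im,lo,hi,box):
    h=cv2.cvtColor(im,cv2.COLOR_RGB2HSV);k=cv2.inRange(h,lo,hi);q=np.zeros_like(k);x0,y0,x1,y1=box;q[y0:y1,x0:x1]=k[y0:y1,x0:x1]
    n,l,s,c=cv2.connectedComponentsWithStats(q);i=1+np.argmax(s[1:,4]);return c[i],s[i],l==i
E
python3 - <<'E'
from cell import robot
import cv2,numpy as np
from h import *
im=robot.read_camera("top");m=robot.camera_model("top")
c,s,_=blob(im,(0,150,90),(8,255,255),(315,230,350,262));k=ray(m,c,.083);print("knob",c,s,k)
c,s,_=blob(im,(12,110,120),(28,255,255),(235,180,268,205));h=ray(m,c,.068);print("handle",c,s,h)
c,s,_=blob(im,(15,130,100),(30,255,255),(340,222,365,245));b=ray(m,c,.066);print("brass",c,s,b)
d=(h-k)[:2];print("dist",np.linalg.norm(d),"expect",np.hypot(88,247))
yaw=np.arctan2(d[1],d[0])-np.arctan2(.247,.088);R=np.array([[np.cos(yaw),-np.sin(yaw)],[np.sin(yaw),np.cos(yaw)]])
o=k[:2]-R@[-.088,0];print("yaw",yaw,"o",o,"brass in fix",R.T@(b[:2]-o))
c,s,mk=blob(im,(100,150,60),(120,255,255),(280,160,370,280));print("base",s,cv2.minAreaRect(np.argwhere(mk)[:,::-1].astype(np.float32)))
cor=R@np.array([[-.156,-.156,.112,.112],[-.05,.11,.11,-.05]])+o[:,None]
for p in cor.T:
    q=np.array(m["R"])@[*p,.012]+m["t"];print("corner px",(q[:2]/q[2]*m["fx"]+[m["cx"],m["cy"]]).round(1))
cv2.imwrite("pics/top_crop.png",cv2.resize(im[150:290,230:420],None,fx=4,fy=4,interpolation=cv2.INTER_CUBIC)[:,:,::-1])
E
```

```text
knob [333.1372549  246.47058824] [329 242  10  10  51] [0.48697601 0.00244015 0.083     ]
handle [250.18253968 192.33730159] [239 185  24  16 252] [0.63021097 0.21323722 0.068     ]
brass [353.05882353 232.56862745] [350 228   7  10  51] [ 0.52292069 -0.05024933  0.066     ]
dist 0.25485616103292924 expect 262.20793275566626
yaw -0.2545750165178533 o [ 0.5721398  -0.01972126] brass in fix [-0.03994479 -0.04193921]
base [ 289  169   64  106 2336] ((327.0653991699219, 221.88180541992188), (57.98316955566406, 97.50745391845703), 13.706961631774902)
corner px [344.1 277.1]
corner px [285.7 262.7]
corner px [309.7 166.2]
corner px [367.3 180.3]
```

View pics/top_crop.png

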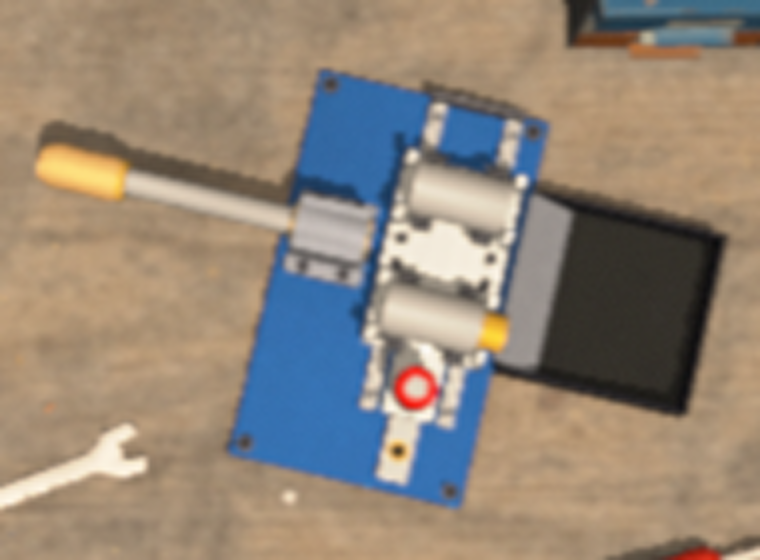

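The rod axis and base corners agree to about 3 mm, and the brass sits at fixture x=-40. So the slug is in the -40 nest and the carriage goes to +0.040. Now I'll move above the knob for a wrist look.

```bash
cat >> h.py <<'E'
from scipy.spatial.transform import Rotation as Ro
def togo(s,p,yaw):
    T=Ro.from_euler("xyz",s["tool_rot"]);G=Ro.from_euler("xyz",[np.pi,0,yaw])
    print("t",s["time"],"pos",np.round(s["tool_pos"],4),"shift",T.inv().apply(np.array(p)-s["tool_pos"]).round(4),"turn",(T.inv()*G).as_rotvec().round(4))
E
python3 - <<'E'
from cell import robot
from h import *
m=robot.camera_model("top")
P=np.array([ray(m,u,.012)[:2] for u in [(310.5,167.5),(367,181),(345.5,276.8),(287.5,263)]])
F=np.array([[.112,.11],[.112,-.05],[-.156,-.05],[-.156,.11]])
a,b=F-F.mean(0),P-P.mean(0);U,S,V=np.linalg.svd(a.T@b);R=(U@V).T
yaw=np.arctan2(R[1,0],R[0,0]);o=P.mean(0)-R@F.mean(0);print(yaw,o,R@[-.088,0]+o,S.sum()/(a**2).sum(), (P-o)@R-F)
togo(robot.observe(),[.486,.001,.19],2.887)
E
```

```text
-0.2445769220926918 [ 0.571089   -0.02206382] [ 0.48570789 -0.00075499] 0.98623426667427 [[-0.00142869 -0.00149997]
 [-0.00217038  0.00182418]
 [ 0.00162733  0.00052934]
 [ 0.00197174 -0.00085355]]
t 0.15 pos [0.1261 0.5093 0.2262] shift [-0.4715 -0.4068  0.0366] turn [-0.0011 -0.0001  0.0118]
```

>>> arm_command(moves=[[[-0.04, -0.034, 0], [0, 0, 0.01], 0.0918], [[-0.08, -0.068, 0], [0, 0, 0.01], 0.0918], [[-0.115, -0.1, 0], [0, 0, 0.01], 0.0918], [[-0.15, -0.13, 0], [0, 0, 0.01], 0.0918], [[-0.19, -0.163, 0], [0, 0, 0.01], 0.0918]])

```text
time: 0.65
tool_pos: [0.2708, 0.3056, 0.2267]
tool_rot: [3.141, 0.0, 2.89]
contact_force: [1.4, 0.8, 0.2]
opening: 0.0913
grip_force: 0.0
```

>>> arm_command(moves=[[[-0.038, -0.032, 0], [0, 0, 0], 0.0918], [[-0.076, -0.064, 0], [0, 0, 0], 0.0918], [[-0.113, -0.098, 0], [0, 0, 0], 0.0918], [[-0.15, -0.13, 0], [0, 0, 0], 0.0918], [[-0.19, -0.163, 0], [0, 0, 0], 0.0918]])

```text
time: 1.15
tool_pos: [0.413, 0.1014, 0.2268]
tool_rot: [3.141, 0.0, 2.889]
contact_force: [1.3, -0.1, 0.2]
opening: 0.092
grip_force: 0.0
```

>>> arm_command(moves=[[[-0.035, -0.03, 0.01], [0, 0, 0], 0.0918], [[-0.07, -0.06, 0.02], [0, 0, 0], 0.0918], [[-0.09, -0.08, 0.036], [0, 0, 0], 0.0918], [[-0.09, -0.08, 0.036], [0, 0, 0], 0.0918], [[-0.09, -0.08, 0.036], [0, 0, 0], 0.0918]])

```text
time: 1.65
tool_pos: [0.4791, 0.0032, 0.1901]
tool_rot: [3.141, -0.002, 2.887]
contact_force: [0.6, 0.0, 0.6]
opening: 0.0915
grip_force: 0.0
```

Run:
```python
from cell import robot
from h import *
m=robot.camera_model("wrist");im=robot.read_camera("wrist");s=robot.observe()
print({k:np.round(v,3).tolist() for k,v in m.items()})
cv2.imwrite("pics/w1.png",im[:,:,::-1]);togo(s,[.486,.001,.19],2.892)
```

```text
{'fx': 371.648, 'fy': 371.648, 'cx': 318.097, 'cy': 244.232, 'R': [[0.253, 0.968, 0.001], [0.927, -0.242, 0.286], [0.277, -0.071, -0.958]], 't': [-0.124, -0.468, 0.223]}
t 1.7 pos [0.4791 0.0039 0.1907] shift [-0.0074 -0.0011  0.0007] turn [ 0.0003 -0.0009 -0.0034]
```

View pics/w1.png

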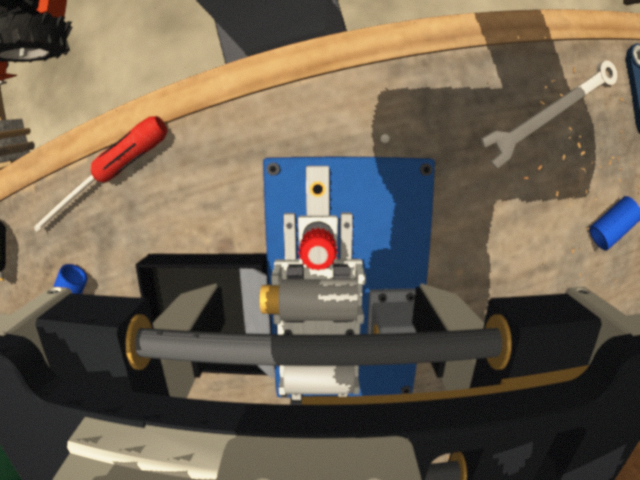

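The wrist view shows the knob top at (318,254), the next strip hole at (317,189) and the base plate's near corners at (264,159) and (434,159). The fixture is almost square to the tool.

```bash
cat >> h.py <<'E'
def wray(m,uv,z):
    R,t=np.array(m["R"]),np.array(m["t"]);C=-R.T@t
    v=np.array([uv[0]-m["cx"],uv[1]-m["cy"]]);r=np.hypot(*v);th=r/m["fx"]
    d=R.T@np.array([*(v/max(r,1e-9)*np.sin(th)),np.cos(th)]);return C+d*(z-C[2])/d[2]
E
python3 - <<'E'
from cell import robot
from h import *
m=robot.camera_model("wrist");im=cv2.imread("pics/w1.png")[:,:,::-1].copy()
c,s,mk=blob(im,(0,0,165),(179,110,255),(306,243,330,266));print("disc",c,s)
k=wray(m,c,.0865);a,b=wray(m,(264,159),.012),wray(m,(434,159),.012)
print("knob",k,"corners",a,b,"width",np.linalg.norm(b-a))
d=b-a;print("yaw",np.arctan2(d[1],d[0])-np.pi/2)
yaw=np.arctan2(d[1],d[0])-np.pi/2;R=np.array([[np.cos(yaw),-np.sin(yaw)],[np.sin(yaw),np.cos(yaw)]])
print("o from corners",a[:2]-R@[-.156,-.05],b[:2]-R@[-.156,.11],"o from knob",k[:2]-R@[-.088,0])
togo(robot.observe(),[k[0],k[1],.054],yaw+np.pi)
E
```

```text
disc [317.60606061 254.86363636] [308 246  20  18 264]
knob [0.48740836 0.00145924 0.0865    ] corners [ 0.41081724 -0.02882088  0.012     ] [0.44823792 0.12335386 0.012     ] width 0.1567081961281761
yaw -0.24112176411440323
o from corners [ 0.57424388 -0.01751891] [ 0.57345782 -0.02071549] o from knob [ 0.57286258 -0.01955446]
t 1.7 pos [0.4791 0.0039 0.1907] shift [-0.0088 -0.0003  0.1367] turn [ 0.0003 -0.0009 -0.0119]
```

>>> arm_command(moves=[[[-0.008, 0, 0.03], [0, 0, -0.007], 0.0918], [[-0.008, 0, 0.06], [0, 0, -0.007], 0.0918], [[-0.008, 0, 0.09], [0, 0, -0.007], 0.0918], [[-0.008, 0, 0.117], [0, 0, -0.007], 0.0918], [[-0.008, 0, 0.135], [0, 0, -0.007], 0.0918]])

```text
time: 2.2
tool_pos: [0.4864, 0.003, 0.0549]
tool_rot: [3.141, -0.001, 2.898]
contact_force: [0.6, -0.4, 0.3]
opening: 0.0918
grip_force: 0.0
```

>>> arm_command(moves=[[[0, 0, 0], [0, 0, 0], 0.06], [[0, 0, 0], [0, 0, 0], 0.045], [[0, 0, 0], [0, 0, 0], 0.02], [[0, 0, 0], [0, 0, 0], 0.02], [[0, 0, 0], [0, 0, 0], 0.02]], squeeze=40)

```text
time: 2.7
tool_pos: [0.4878, 0.0014, 0.0566]
tool_rot: [3.141, 0.002, 2.896]
contact_force: [-0.8, 0.4, 0.1]
opening: 0.0565
grip_force: 0.0
```

>>> arm_command(moves=[[[0, 0, 0], [0, 0, 0], 0.02], [[0, 0, 0], [0, 0, 0], 0.02], [[0, 0, 0], [0, 0, 0], 0.02], [[0, 0, 0], [0, 0, 0], 0.02], [[0, 0, 0], [0, 0, 0], 0.02]])

```text
time: 3.2
tool_pos: [0.4872, 0.0009, 0.0557]
tool_rot: [-3.141, -0.0, 2.896]
contact_force: [-1.9, -3.9, 0.8]
opening: 0.0266
grip_force: 40.0
```

>>> arm_command(moves=[[[0, 0, -0.003], [0, 0, 0], 0.02], [[0, 0, -0.006], [0, 0, 0], 0.02], [[0, 0, -0.009], [0, 0, 0], 0.02], [[0, 0, -0.012], [0, 0, 0], 0.02], [[0, 0, -0.012], [0, 0, 0], 0.02]])

```text
time: 3.7
tool_pos: [0.4865, 0.0011, 0.0671]
tool_rot: [-3.141, -0.002, 2.896]
contact_force: [0.8, -4.8, -9.9]
opening: 0.0267
grip_force: 40.0
```

Force is -9.9 N, which matches the spring at about 0.012. Sliding 40 mm along fixture +x (tool -x).

>>> arm_command(moves=[[[-0.008, 0, 0], [0, 0, 0], 0.02], [[-0.017, 0, 0], [0, 0, 0], 0.02], [[-0.026, 0, 0], [0, 0, 0], 0.02], [[-0.035, 0, 0], [0, 0, 0], 0.02], [[-0.04, 0, 0], [0, 0, 0], 0.02]])

```text
time: 4.2
tool_pos: [0.5246, -0.0085, 0.0662]
tool_rot: [-3.141, -0.005, 2.896]
contact_force: [-3.2, -5.3, -8.7]
opening: 0.0266
grip_force: 40.0
```

>>> arm_command(moves=[[[0, 0, 0], [0, 0, 0], 0.02], [[0, 0, 0], [0, 0, 0], 0.02], [[0, 0, 0.003], [0, 0, 0], 0.02], [[0, 0, 0.006], [0, 0, 0], 0.02], [[0, 0, 0.008], [0, 0, 0], 0.02]])

```text
time: 4.7
tool_pos: [0.5255, -0.0087, 0.0589]
tool_rot: [-3.141, -0.001, 2.896]
contact_force: [-0.7, -5.5, -7.1]
opening: 0.0267
grip_force: 40.0
```

The plunger reads about 0.003 with 7 N of spring force, so the pin has entered the notch. I'll finish lowering and release.

>>> arm_command(moves=[[[0, 0, 0.003], [0, 0, 0], 0.02], [[0, 0, 0.004], [0, 0, 0], 0.02], [[0, 0, 0.004], [0, 0, 0], 0.05], [[0, 0, 0.004], [0, 0, 0], 0.07], [[0, 0, 0.004], [0, 0, 0], 0.0918]])

```text
time: 5.2
tool_pos: [0.5265, -0.0079, 0.0561]
tool_rot: [3.141, 0.001, 2.896]
contact_force: [0.5, -0.0, -0.4]
opening: 0.0465
grip_force: 0.0
```

>>> arm_command(moves=[[[0, 0, 0], [0, 0, 0], 0.0918], [[0, 0, 0], [0, 0, 0], 0.0918], [[0, 0, -0.03], [0, 0, 0], 0.0918], [[0, 0, -0.075], [0, 0, 0], 0.0918], [[0, 0, -0.11], [0, 0, 0], 0.0918]])

```text
time: 5.7
tool_pos: [0.5263, -0.0082, 0.1677]
tool_rot: [3.141, 0.001, 2.896]
contact_force: [0.5, 0.1, -0.1]
opening: 0.0863
grip_force: 0.0
```

Run:
```python
from cell import robot
from h import *
m=robot.camera_model("wrist");im=robot.read_camera("wrist");s=robot.observe()
cv2.imwrite("pics/w2.png",im[:,:,::-1])
o=np.array([.573,-.020]);yaw=-.247;R=np.array([[np.cos(yaw),-np.sin(yaw)],[np.sin(yaw),np.cos(yaw)]])
tp=robot.read_camera("top");tm=robot.camera_model("top");cv2.imwrite("pics/top2.png",cv2.resize(tp[150:290,230:420],None,fx=4,fy=4)[:,:,::-1])
c,st,_=blob(im,(0,0,165),(179,110,255),(290,220,350,300));k=wray(m,c,.0865);print("disc",c,st,k,R.T@(k[:2]-o))
h=R@[0,.243]+o;print("handle",h)
togo(s,[*h,.19],-.247+np.pi/2)
```

```text
disc [316.8        252.44848485] [307 243  21  20 330] [ 0.52561631 -0.00884866  0.0865    ] [-0.04867207 -0.00077223]
handle [0.63241256 0.21562502]
t 5.75 pos [ 0.5292 -0.0086  0.1734] shift [-0.0458  0.2426 -0.0159] turn [0.0092 0.0074 1.5722]
```

View pics/w2.png

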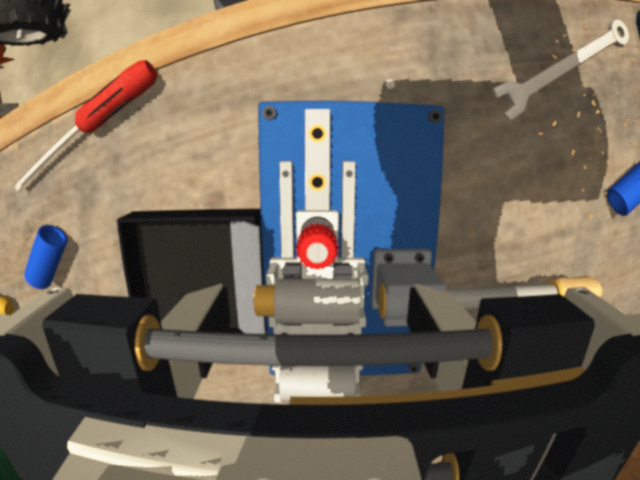

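The plugged sleeve is now opposite the rod guide. The knob at (317,250) moved 39.6 mm and two free strip holes show behind it. Next is the handle.

>>> arm_command(moves=[[[-0.009, 0.045, -0.016], [0, 0, 0.145], 0.06], [[-0.018, 0.09, -0.016], [0, 0, 0.29], 0.06], [[-0.027, 0.135, -0.016], [0, 0, 0.435], 0.06], [[-0.036, 0.18, -0.016], [0, 0, 0.58], 0.06], [[-0.044, 0.225, -0.016], [0, 0, 0.725], 0.06]])

```text
time: 6.3
tool_pos: [0.6238, 0.2011, 0.1808]
tool_rot: [-3.141, -0.0, 2.165]
contact_force: [1.1, -0.3, 0.4]
opening: 0.0606
grip_force: 0.0
```

>>> arm_command(moves=[[[0, 0, 0], [0, 0, 0.145], 0.06], [[0, 0, 0], [0, 0, 0.29], 0.06], [[0, 0, 0], [0, 0, 0.435], 0.06], [[0, 0, 0], [0, 0, 0.58], 0.06], [[0, 0, 0], [0, 0, 0.725], 0.06]])

```text
time: 6.8
tool_pos: [0.6231, 0.1993, 0.1805]
tool_rot: [-3.14, 0.0, 1.44]
contact_force: [0.2, 0.1, -0.2]
opening: 0.0601
grip_force: 0.0
```

Run:
```python
from cell import robot
from h import *
m=robot.camera_model("wrist");im=robot.read_camera("wrist");s=robot.observe()
cv2.imwrite("pics/w3.png",im[:,:,::-1]);togo(s,[.6324,.2156,.19],-.247+np.pi/2)
```

```text
t 6.85 pos [0.6232 0.1993 0.1806] shift [ 0.0174  0.0068 -0.0094] turn [-0.0013  0.0003  0.1089]
```

View pics/w3.png

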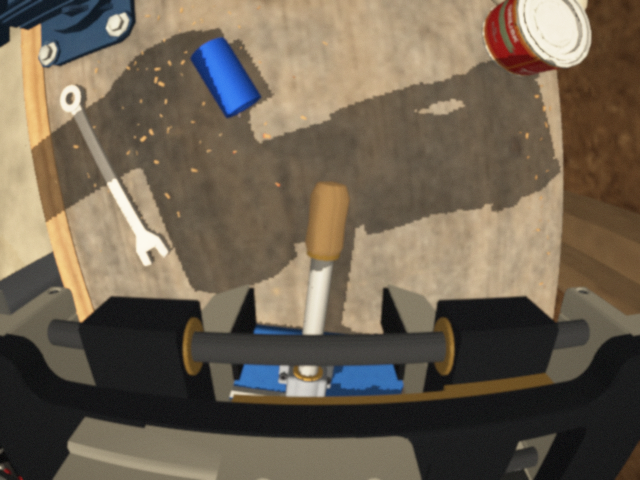

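The handle appears from (331,183) at its tip to (319,261) at the rod end. It is centred between the fingers and tilted slightly.

Run:
```python
from cell import robot
from h import *
m=robot.camera_model("wrist")
a,b=wray(m,(331,185),.064),wray(m,(319,261),.066);c=(a+b)/2;d=a-b
print(a,b,"len",np.linalg.norm(d),"dir yaw",np.arctan2(d[1],d[0])-np.pi/2,c)
o=np.array([.573,-.020]);y=-.247;R=np.array([[np.cos(y),-np.sin(y)],[np.sin(y),np.cos(y)]]);print("in fixture",R.T@(c[:2]-o))
togo(robot.observe(),[c[0],c[1],.043],y+np.pi/2)
```

```text
[0.63782416 0.23915613 0.064     ] [0.62086381 0.18204021 0.066     ] len 0.059614445818409176 dir yaw -0.28865280148296657 [0.62934399 0.21059817 0.065     ]
in fixture [-0.00174639  0.23737546]
t 6.85 pos [0.6232 0.1993 0.1806] shift [0.012  0.0047 0.1376] turn [-0.0013  0.0003  0.1089]
```

>>> arm_command(moves=[[[0.014, 0.006, 0.02], [0, 0, 0.11], 0.06], [[0.014, 0.006, 0.05], [0, 0, 0.11], 0.06], [[0.014, 0.006, 0.085], [0, 0, 0.11], 0.06], [[0.014, 0.006, 0.115], [0, 0, 0.11], 0.06], [[0.014, 0.006, 0.137], [0, 0, 0.11], 0.06]])

```text
time: 7.35
tool_pos: [0.6298, 0.2122, 0.0415]
tool_rot: [-3.138, 0.001, 1.339]
contact_force: [-0.2, -0.1, -0.2]
opening: 0.0602
grip_force: 0.0
```

>>> arm_command(moves=[[[0, 0, 0], [0, 0, 0], 0.05], [[0, 0, 0], [0, 0, 0], 0.04], [[0, 0, 0], [0, 0, 0], 0.02], [[0, 0, 0], [0, 0, 0], 0.02], [[0, 0, 0], [0, 0, 0], 0.02]], squeeze=50)

```text
time: 7.85
tool_pos: [0.6315, 0.2127, 0.0463]
tool_rot: [3.14, -0.001, 1.336]
contact_force: [-2.1, -0.2, 4.3]
opening: 0.028
grip_force: 50.0
```

>>> arm_command(moves=[[[0, 0, 0], [0, 0, 0], 0.02], [[0, 0, 0], [0, 0, 0], 0.02], [[0, 0, 0], [0, 0, 0], 0.02], [[0, 0, 0], [0, 0, 0], 0.02], [[0, 0, 0], [0, 0, 0], 0.02]])

```text
time: 8.35
tool_pos: [0.6315, 0.2127, 0.0463]
tool_rot: [3.14, -0.001, 1.336]
contact_force: [-2.8, 1.2, 5.7]
opening: 0.0279
grip_force: 50.0
```

>>> arm_command(moves=[[[-0.01, 0, 0], [0, 0, 0], 0.02], [[-0.02, 0, 0], [0, 0, 0], 0.02], [[-0.03, 0, 0], [0, 0, 0], 0.02], [[-0.04, 0, 0], [0, 0, 0], 0.02], [[-0.05, -0.0005, 0], [0, 0, 0], 0.02]])

```text
time: 8.85
tool_pos: [0.6194, 0.1642, 0.0463]
tool_rot: [3.14, -0.002, 1.336]
contact_force: [-1.2, 2.9, 7.3]
opening: 0.0279
grip_force: 50.0
```

>>> arm_command(moves=[[[-0.006, 0, 0], [0, 0, 0], 0.02], [[-0.012, 0, 0], [0, 0, 0], 0.02], [[-0.018, 0, 0], [0, 0, 0], 0.02], [[-0.024, 0, 0], [0, 0, 0], 0.02], [[-0.03, -0.0005, 0], [0, 0, 0], 0.02]])

```text
time: 9.35
tool_pos: [0.6121, 0.1353, 0.0463]
tool_rot: [3.14, -0.002, 1.336]
contact_force: [-0.2, 2.7, 5.2]
opening: 0.0276
grip_force: 50.0
```

The force is lower than expected with the slug engaged, so I'll check for slip.

Run:
```python
from cell import robot
from h import *
a=robot.read_camera("wrist");b=robot.read_camera("top");s=robot.observe();print(s["contact_force"],s["torque"],s["tool_pos"])
b=cv2.resize(b[150:290,230:420],(640,472),interpolation=cv2.INTER_CUBIC)
cv2.imwrite("pics/c4.png",cv2.resize(np.vstack([a,b]),(400,595))[:,:,::-1] if 0 else np.hstack([cv2.resize(a,(400,300)),cv2.resize(b,(400,300))])[:,:,::-1])
```

```text
[-2.41760732 -0.55504421  8.09791076] [-0.14985699  0.61056711 -0.16745055] [0.61181568 0.13427106 0.04623282]
```

View pics/c4.png

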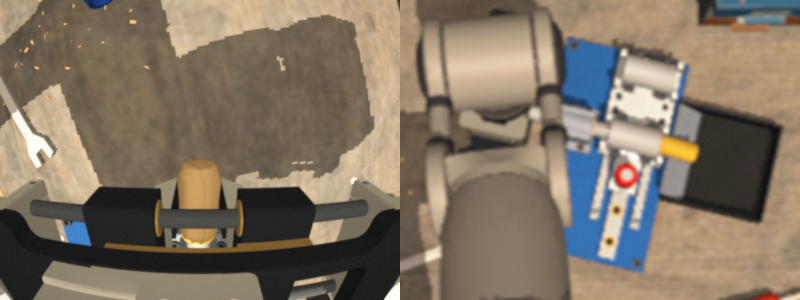

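The slug now sticks out about 36 mm in the top view at (680,148), so the push is working. Continuing through.

>>> arm_command(moves=[[[-0.006, 0, 0], [0, 0, 0], 0.02], [[-0.012, 0, 0], [0, 0, 0], 0.02], [[-0.018, 0, 0], [0, 0, 0], 0.02], [[-0.023, 0, 0], [0, 0, 0], 0.02], [[-0.026, 0, 0], [0, 0, 0], 0.02]])

```text
time: 9.95
tool_pos: [0.6056, 0.1096, 0.0462]
tool_rot: [3.141, -0.001, 1.336]
contact_force: [-2.6, 3.5, 9.7]
opening: 0.0279
grip_force: 50.0
```

>>> arm_command(moves=[[[0, 0, 0], [0, 0, 0], 0.02], [[0, 0, 0], [0, 0, 0], 0.02], [[0, 0, 0], [0, 0, 0], 0.02], [[0, 0, 0], [0, 0, 0], 0.02], [[0, 0, 0], [0, 0, 0], 0.02]])

```text
time: 10.45
tool_pos: [0.6055, 0.1092, 0.0462]
tool_rot: [3.141, -0.0, 1.336]
contact_force: [-4.4, 0.2, 9.0]
opening: 0.0276
grip_force: 50.0
```

Run:
```python
from cell import robot
from h import *
b=robot.read_camera("top");s=robot.observe();print(s["contact_force"],s["tool_pos"])
cv2.imwrite("pics/t5.png",cv2.resize(b[160:270,300:420],(480,440),interpolation=cv2.INTER_CUBIC)[:,:,::-1])
```

```text
[-3.93908525 -0.34708244  8.73945161] [0.60550842 0.10928366 0.04625849]
```

View pics/t5.png

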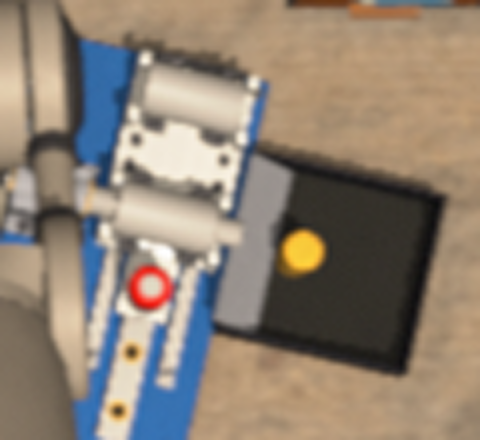

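The slug is standing in the tray at (303,252), and the rod tip is out past the sleeve at (240,233). Drawing the rod back about 106 mm.

>>> arm_command(moves=[[[0.01, 0, 0], [0, 0, 0], 0.02], [[0.022, 0, 0], [0, 0, 0], 0.02], [[0.034, 0, 0], [0, 0, 0], 0.02], [[0.046, 0, 0], [0, 0, 0], 0.02], [[0.058, 0.0005, 0], [0, 0, 0], 0.02]])

```text
time: 11.0
tool_pos: [0.6197, 0.1655, 0.0462]
tool_rot: [3.141, 0.0, 1.336]
contact_force: [-3.9, -1.6, 9.0]
opening: 0.0277
grip_force: 50.0
```

>>> arm_command(moves=[[[0.012, 0, 0], [0, 0, 0], 0.02], [[0.024, 0, 0], [0, 0, 0], 0.02], [[0.034, 0, 0], [0, 0, 0], 0.02], [[0.043, 0, 0], [0, 0, 0], 0.02], [[0.048, 0.0005, 0], [0, 0, 0], 0.02]])

```text
time: 11.5
tool_pos: [0.6315, 0.2125, 0.0463]
tool_rot: [3.14, -0.0, 1.336]
contact_force: [-4.8, -1.6, 9.1]
opening: 0.0282
grip_force: 50.0
```

>>> arm_command(moves=[[[0, 0, 0], [0, 0, 0], 0.02], [[0, 0, 0], [0, 0, 0], 0.04], [[0, 0, 0], [0, 0, 0], 0.06], [[0, 0, 0], [0, 0, 0], 0.06], [[0, 0, 0], [0, 0, 0], 0.06]])

```text
time: 12.0
tool_pos: [0.6312, 0.212, 0.0445]
tool_rot: [-3.141, 0.0, 1.336]
contact_force: [0.5, 0.5, 0.7]
opening: 0.0553
grip_force: 0.0
```

>>> arm_command(moves=[[[0, 0, 0], [0, 0, 0], 0.06], [[0, 0, -0.03], [0, 0, 0], 0.06], [[0, 0, -0.07], [0, 0, 0], 0.06], [[0, 0, -0.11], [0, 0, 0], 0.06], [[0, 0, -0.14], [0, 0, 0], 0.06]])

```text
time: 12.5
tool_pos: [0.6318, 0.2124, 0.1876]
tool_rot: [3.139, -0.001, 1.336]
contact_force: [1.2, 0.2, 0.8]
opening: 0.0601
grip_force: 0.0
```

Run:
```python
from cell import robot
from h import *
w=robot.read_camera("wrist");b=robot.read_camera("top");s=robot.observe();print(s["contact_force"],s["tool_pos"],s["time"])
cv2.imwrite("pics/t6.png",np.hstack([cv2.resize(w,(400,300)),cv2.resize(b[160:265,280:420],(400,300),interpolation=cv2.INTER_CUBIC)])[:,:,::-1])
```

```text
[ 0.11651471  0.01058835 -0.27286523] [0.63360642 0.21282764 0.19043997] 12.6
```

View pics/t6.png

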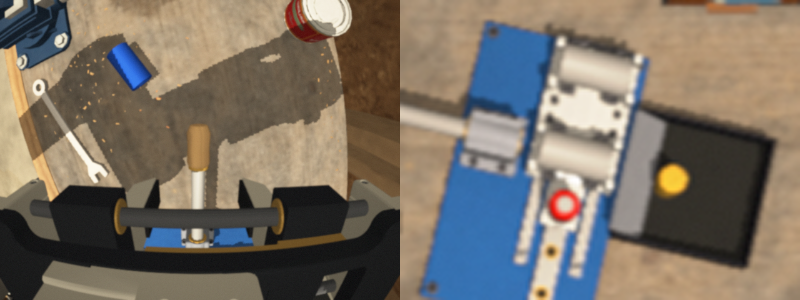

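The rod tip is no longer visible between guide and sleeve, both sleeves are nested, and the slug stands in the tray. One quick check of the rod position.

Run:
```python
from cell import robot
from h import *
m=robot.camera_model("wrist");im=robot.read_camera("wrist")
c,s,mk=blob(im,(8,60,60),(24,255,255),(290,185,350,300));ys=np.argwhere(mk);print(c,s)
top=(ys[ys[:,0]==ys[:,0].min()][:,1].mean(),ys[:,0].min());a=wray(m,top,.062)
o=np.array([.573,-.020]);y=-.247;R=np.array([[np.cos(y),-np.sin(y)],[np.sin(y),np.cos(y)]])
print("handle end in fixture",R.T@(a[:2]-o),"expect y .274-joint; centre",R.T@(wray(m,c,.07)[:2]-o))
```

```text
[320.02281668 238.14791503] [ 290  185   60  115 6355]
handle end in fixture [0.00316421 0.28102283] expect y .274-joint; centre [0.00394852 0.24048333]
```

The mask leaked into the bench, so I'll use the viewed edges: handle ends at about (320,200) and (318,275).

Run:
```python
from cell import robot
from h import *
m=robot.camera_model("wrist")
o=np.array([.573,-.020]);y=-.247;R=np.array([[np.cos(y),-np.sin(y)],[np.sin(y),np.cos(y)]])
for u in((320,200),(318,275)):print(R.T@(wray(m,u,.065)[:2]-o))
```

```text
[0.00194888 0.26939913]
[0.00108579 0.20814745]
```

The joint is probably 0.005–0.010. I have plenty of time, so I'll re-grip lightly and draw it back to the stop.

>>> arm_command(moves=[[[0, 0, 0.03], [0, 0, 0], 0.06], [[0, 0, 0.06], [0, 0, 0], 0.06], [[0, 0, 0.09], [0, 0, 0], 0.06], [[0, 0, 0.12], [0, 0, 0], 0.06], [[0, 0, 0.143], [0, 0, 0], 0.06]])

```text
time: 13.15
tool_pos: [0.6292, 0.2118, 0.0377]
tool_rot: [-3.137, 0.002, 1.336]
contact_force: [-1.0, -0.0, 1.2]
opening: 0.0601
grip_force: 0.0
```

>>> arm_command(moves=[[[0, 0, 0], [0, 0, 0], 0.045], [[0, 0, 0], [0, 0, 0], 0.02], [[0, 0, 0], [0, 0, 0], 0.02], [[0, 0, 0], [0, 0, 0], 0.02], [[0, 0, 0], [0, 0, 0], 0.02]], squeeze=15)

```text
time: 13.65
tool_pos: [0.6315, 0.2126, 0.0432]
tool_rot: [3.14, -0.001, 1.336]
contact_force: [-2.3, 0.0, 3.4]
opening: 0.0284
grip_force: 15.0
```

>>> arm_command(moves=[[[0.002, 0, 0], [0, 0, 0], 0.02], [[0.004, 0, 0], [0, 0, 0], 0.02], [[0.006, 0, 0], [0, 0, 0], 0.02], [[0.008, 0, 0], [0, 0, 0], 0.02], [[0.008, 0, 0], [0, 0, 0], 0.02]])

```text
time: 14.15
tool_pos: [0.6327, 0.2175, 0.0431]
tool_rot: [-3.141, 0.004, 1.336]
contact_force: [-5.8, -11.6, 9.4]
opening: 0.0292
grip_force: 15.0
```

The rod moved about 5 mm and then met the stop with 12 N of resistance, so it's fully back. Releasing.

>>> arm_command(moves=[[[0, 0, 0], [0, 0, 0], 0.04], [[0, 0, 0], [0, 0, 0], 0.06], [[0, 0, 0], [0, 0, 0], 0.06], [[0, 0, 0], [0, 0, 0], 0.06], [[0, 0, 0], [0, 0, 0], 0.06]])

```text
time: 14.65
tool_pos: [0.6331, 0.2204, 0.0416]
tool_rot: [-3.142, -0.0, 1.336]
contact_force: [-0.5, 0.3, -0.1]
opening: 0.0589
grip_force: 0.0
```

>>> arm_command(moves=[[[0, 0, 0], [0, 0, 0], 0.06], [[0, 0, -0.03], [0, 0, 0], 0.06], [[0, 0, -0.07], [0, 0, 0], 0.06], [[0, 0, -0.11], [0, 0, 0], 0.06], [[0, 0, -0.14], [0, 0, 0], 0.06]])

```text
time: 15.15
tool_pos: [0.6336, 0.2203, 0.1847]
tool_rot: [3.139, -0.001, 1.336]
contact_force: [0.9, -0.1, 0.6]
opening: 0.0599
grip_force: 0.0
```

Run:
```python
from cell import robot
s=robot.observe();print(s["time"],s["tool_pos"],s["opening"]);print(robot.hand_in())
```

```text
15.15 [0.63364267 0.22034285 0.18467727] 0.05990704891440972
the job is handed in; nothing more can be done
None
```

Handed in at 15.2 s (no verdict was returned): the plugged sleeve is indexed in line with the rod, the slug is standing in the tray, the rod is back at its stop, and both sleeves were in their nests at the last look.

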